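# Pop a biscuit tin from the counter dispenser and trap it

### The arm

A 6-joint arm with a two-finger parallel gripper is mounted at the origin on the work surface. World frame = base frame: x ahead of the robot, y to its left, z up, the work surface at z = 0. Lengths are in m, angles in rad, forces in N, time in s.
With the tool pointing down it reaches from about 0.35 to 0.975 m from the base axis. Payload 4.9 kg.
Tool frame: the origin (TCP) lies on the mounting face of the last link; the fingertips stand 173 mm ahead of it and the grasp point (between the pads) lies 155 mm ahead of it; z points along the fingers, y is the direction in which the jaws open and shut (so a half turn about z gives the same grasp; the last joint's range is limited). The gripper opens to 85 mm and grips with 20 to 120 N. Pads are 22 mm wide; open, the fingers measure 114 mm over their backs; the gripper's body (76 mm by 85 mm) begins 54 mm behind the grasp point. The pads swing forward as they close: fully open they stand 13 mm farther back than shut.
Start: joints at [1.023, 0.053, 1.613, -0, 1.476, -0.119], TCP at [0.26, 0.568, 0.405] pointing down, gripper open.
Joint ranges: [-3.01, 3.01], [-1.01, 2.22], [0.06, 2.58], [-1.02, 4.17], [0.09, 2.62], [-3.14, 3.14]. Speed limits (rad/s): [2.57, 2.57, 3.14, 3.14, 3.14, 3.14].

### API

Orientations are given as a unit quaternion [w, x, y, z].
In Python, from plant import manip gives the robot as it stands.
- The arm moves only by the tool play_rows, never from a script. Its argument "increments" is a list of rows, each an object with "offset": the shift along the tool's x, y, z in mm, a list of three; "twist": the turn about the tool's z in rad; "grip": the opening, from 0 (shut) to 1 (fully open). In form: [{"offset": [dx, dy, dz], "twist": twist, "grip": grip}, ...]. A call has 1 to 5 rows; each row is the pose to reach, as a shift and turn from the pose commanded when the call began, along the tool's axes at that moment; what a row does not reach only later rows make up. A row lasts 1/12 s, in which the tool goes at most 41.7 mm and 7.16 degrees, less where a joint would pass 70% of its speed; a pose out of reach is approached as far as the arm can. A call with a gripper value outside its range is refused whole. The fingers move at their own pace and stop on an object; the grip force is fixed at half the most. Time passes only in rows, so rows that repeat a pose let the fingers close. It gives the time, the measured TCP pose, the force and the opening at its end, in the units of the state.
- manip.state(): the state, without advancing time (a new reading comes with each control period).
- manip.grab_frame(name): name is "scene" or "top"; returns the picture (420x560x3 uint8, blue, green, red); there is no depth.
- manip.get_calibration(name): a dict with "fx", "fy", "cx", "cy" (pixels), "k1" (the pictures are not rectified: a ray, as slopes to the right and down, at radius r is drawn at 1 + k1 r^2 times it, then the intrinsics apply), "T" (4x4, takes a point from camera to world coordinates). Camera axes: x right, y down, z forward; pixel columns grow to the right and rows downward; lengths in m; the calibration is good to about 2 mm. A picture is of the moment at which its call begins. get_calibration takes no time and is no camera call.
- manip.job_done(): hands the job in, once; it reports no verdict.
Trained networks look in the newest picture that a camera, given by its name, has taken for a name from the list of things; names that differ only in an ending like _2 or _b are one class to them, and where a whole thing is asked for, a point or a joint stands for the part that bears it (a point fixed in the world has none). Each returns a list of dicts, best first, with "p" (0 to 1); they miss things now and then, are a little off and sometimes report something else, mostly with a low value. They report only what shows in the picture. A call takes as long as a camera call. They do not tell look-alikes from the thing itself.
- manip.boxes_of(query, camera): "xyz" ([x, y, z] in m, in the coordinates of the camera as it stood for that picture, good to about 4 mm: the middle of the surface that is visible of it).
- manip.tip_of(query, camera): "xyz" ([x, y, z] in m, in the coordinates of the camera as it stood for that picture, good to about 4 mm: a listed point, or the origin of a listed thing).
The state is a dict: "time": time; "joint_pos": joint angles; "joint_vel": joint speeds; "joint_efforts": joint torques, N m; "tool_pos": TCP position; "tool_rot": TCP orientation; "contact_force": force on the tool from outside, world axes, zero at the start; "ft_torque": the same for the moment, N m; "gripper_width": opening from 0.0 (shut) to 1.0 (fully open).
Only numpy, scipy, OpenCV 4.12 (cv2) and the standard library are available. Lean on these libraries where they do the work, as an engineer would, in place of code of your own. Each camera call takes 0.05 s, during which the arm holds its last target. There are 200 camera calls.

### The job

With one fingertip gently press the release key of the biscuit-tin dispenser, so that its spring pops the tin out, and with the other finger, already waiting over the short deck in front, trap the tin before it slides off the end. Finish holding exactly that: key still pressed down by one finger, the tin popped out, flat on the deck and at rest against the other finger. Do not pinch or lift anything, do not touch the tin while the key is up, and leave the other things on the counter where they are.

Things in the scene. Friction and masses are not known exactly. Their poses are not given: they have to be found in the camera images.
- dispenser: White tin dispenser fixed to the counter, 225 x 125 x 66 mm high. Origin: at counter height on the lane's middle line, below the loaded tin's front; own z up, own -x the way the tin pops out. Level deck 30 mm above the counter, open above from x = -8 to -75 mm, low rails (6 mm high) at y = +-23 to +-26 mm. From x = +2 to +154 mm: walls and a roof slotted 30 mm wide, top 66 mm above the counter.
- deck_lip (a point): Middle of the deck's open end, on the deck's surface: x = -75, y = 0, z = 30 mm in the dispenser's frame. Nothing but a finger stops the popped tin here: left alone it goes over the lip in about a third of a second.
- pusher (a joint): Travel of the spring pusher behind the tin: 0 loaded, 0.11 m fully out towards the lip. It pushes with 6 N loaded, about 5 N when 40 mm out, keeps pushing the trapped tin against the finger, and is damped (the tin moves at 0.3 to 0.6 m a second).
- key_top (a point): Centre of the release key's top face: flat grey pad, 44 mm (x) by 52 mm (y), beside the open deck, at x = -45, y = -60 mm in the dispenser's frame (y -34 to -86), 52 mm above the counter (22 above the deck) when up; moves down with the key. Fingers 60 mm apart across the lane, centre to centre (40 to 85 also does), reach the pad and the deck's middle line together.
- key (a joint): Travel of the key straight down: 0 up, 0.014 m fully down, springs back (2 N at the start, 5 N fully down, up to 6 N more while the tin leans on the gate). It carries a gate 10 mm high in front of the tin, which frees the tin at about 0.010 m. At 0.012 m the pad's top is 10 mm above the deck: the other fingertip at that height clears the rails. Let go, the gate rises under the tin.
- tin: The loaded tin: rectangular, brass-coloured, 60 mm long (x) by 44 wide (y) by 30 high, about 0.12 kg, loose in the dispenser's lane. Origin: centre of its underside, when loaded at x = +30, y = 0, z = 30 mm in the dispenser's frame, same axes. It counts as out when it has come some 15 mm or more along -x.
- spare_tin: a second rectangular tin, 60 x 44 x 30 mm, standing on the counter beside the dispenser: a bystander. Origin: centre of its underside
- round_tin: round biscuit tin, 72 mm across, 36 mm high, beside the dispenser: a bystander. Origin: centre of its underside
- carton: small cardboard carton, 50 x 90 x 45 mm high, on the key's side of the dispenser: a bystander. Origin: centre of its underside
- spatula: spatula lying on the counter far to the right: a bystander
- cup: white cup, 70 mm across, 75 mm high, far to the left: a bystander
- jar: amber jar, 66 mm across, 100 mm high, far to the left: a bystander
- bowl: steel bowl, 120 mm across, 50 mm high, far to the right: a bystander
Not all that is in view belongs to the job. What is shaped like the tin but blue is not meant.

How it is judged:
By the outcome, as a careful person would: the job done as asked, in the order asked, and still so for the second after the job is handed in, while the arm keeps its last pose, push and grip.
It also fails if it takes over 32 s, if anything falls off the work surface, if the arm or the gripper's body presses on something with over 40 N, if the wrist force passes 120 N, or if a joint passes its speed limit or range.

## Working session

There is one attempt and no reset: what is moved stays moved. The work goes in short steps, Python scripts to look and compute and a tool call to move; the robot and the scene stay as the last step left them, time stands still between calls to the robot, and variables do not carry over. Pictures are saved under pics/ and viewed, about 8 in all and at most 12, crops included, and the job is handed in when it is done.

Besides the shell and the picture viewer there is one more tool, called after "Emit:" as name(argument=value, ...), one argument or row to a line, values as JSON. play_rows: Moves the arm, as the interface text tells. Its arguments: {"type":"object","properties":{"increments":{"type":"array"}},"required":["increments"]}

```bash
mkdir -p pics
cat > h.py <<'E'
import numpy as np, cv2
from plant import manip
from scipy.spatial.transform import Rotation as R
def tow(cam,p):
    T=np.array(manip.get_calibration(cam)["T"]); return T[:3,:3]@np.array(p)+T[:3,3]
def proj(cam,P):
    c=manip.get_calibration(cam);T=np.array(c["T"]);q=T[:3,:3].T@(np.array(P)-T[:3,3])
    s=q[:2]/q[2];s=s*(1+c["k1"]*(s@s));return np.array([c["fx"]*s[0]+c["cx"],c["fy"]*s[1]+c["cy"]])
E
python3 - <<'E'
from h import *
for cam in ["scene","top"]:
    im=manip.grab_frame(cam); cv2.imwrite(f"pics/{cam}0.png",im)
    print(cam,np.round(manip.get_calibration(cam)["T"],3).tolist())
    for q in ["dispenser","deck_lip","key_top","tin"]:
        for d in manip.tip_of(q,cam)[:3]: print(q,"tip",round(d["p"],2),np.round(tow(cam,d["xyz"]),4))
        if q in("dispenser","tin","key_top"):
            for d in manip.boxes_of(q,cam)[:3]: print(q,"box",round(d["p"],2),np.round(tow(cam,d["xyz"]),4))
s=manip.state();print(s)
E
```

```text
scene [[0.628, 0.556, -0.544, 1.388], [0.778, -0.435, 0.454, -0.71], [0.015, -0.708, -0.706, 1.105], [0.0, 0.0, 0.0, 1.0]]
dispenser tip 0.9 [ 0.5353 -0.0466  0.0015]
dispenser box 0.87 [ 0.5876 -0.0972  0.0304]
dispenser box 0.41 [ 0.4882 -0.0881  0.0531]
deck_lip tip 0.76 [ 0.4663 -0.0255  0.0271]
key_top tip 0.84 [ 0.4774 -0.0915  0.049 ]
key_top tip 0.54 [0.6307 0.4538 0.0013]
key_top tip 0.47 [ 0.5363 -0.0459  0.0031]
key_top box 0.84 [ 0.4853 -0.0918  0.0536]
key_top box 0.52 [0.468  0.4544 0.0641]
tin tip 0.88 [0.7624 0.0403 0.0022]
tin tip 0.74 [ 6.298e-01  4.537e-01 -2.000e-04]
tin tip 0.7 [ 0.7742 -0.135   0.0039]
tin box 0.94 [0.7687 0.0306 0.0329]
tin box 0.89 [ 0.3689 -0.1153  0.0242]
tin box 0.62 [ 0.7823 -0.1372  0.0334]
top [[0.005, -0.995, 0.102, 0.444], [-1.0, -0.006, -0.012, -0.01], [0.013, -0.102, -0.995, 1.447], [0.0, 0.0, 0.0, 1.0]]
dispenser tip 0.6 [ 0.54   -0.0495  0.0015]
dispenser box 0.94 [ 0.5653 -0.0898  0.0286]
deck_lip tip 0.83 [ 0.4652 -0.0255  0.0318]
key_top tip 0.81 [ 0.48   -0.0915  0.055 ]
key_top box 0.68 [ 0.4799 -0.09    0.0511]
tin tip 0.91 [
[... 208 characters left out ...]
347]
{'time': 0.8, 'joint_pos': array([ 1.02299648e+00,  5.26763964e-02,  1.61286903e+00,  3.21835976e-05,
        1.47598317e+00, -1.18961306e-01]), 'joint_vel': array([-0.0005601 , -0.00051764,  0.00191046, -0.00024357, -0.00030941,
       -0.00010562]), 'joint_efforts': array([-1.23810412e-03, -3.93642139e+01, -3.70439279e+01, -6.97937367e-05,
        2.89561358e-04,  6.81478085e-06]), 'tool_pos': array([0.25985284, 0.56840778, 0.40473675]), 'tool_rot': array([-4.65510829e-06,  2.12781520e-01,  9.77099802e-01,  3.55115250e-05]), 'contact_force': array([ 0.46222538, -0.49965403, -0.29530502]), 'ft_torque': array([-0.00831461,  0.03053026,  0.00508371]), 'gripper_width': 0.9975357402863207}
```

View images.

View pics/scene0.png

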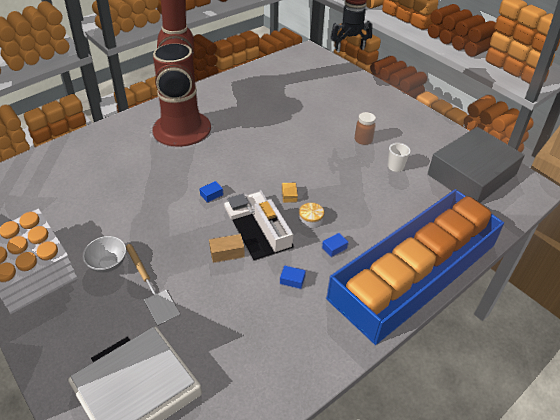

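View pics/top0.png

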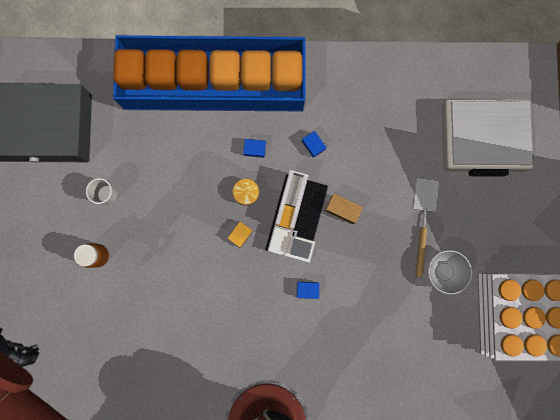

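```bash
cat > ov.py <<'E'
from h import *
def D2W(o,yaw,p): 
    return np.array([o[0],o[1],0])+R.from_euler('z',yaw).apply(p)
def overlay(im,cam,o,yaw,c,h,name,S=6,extra=()):
    b=cv2.resize(im[c[1]-h[1]:c[1]+h[1],c[0]-h[0]:c[0]+h[0]],None,fx=S,fy=S,interpolation=cv2.INTER_CUBIC)
    def pt(p): return tuple(np.int32(np.round((proj(cam,D2W(o,yaw,p))-(np.array(c)-h)+.5)*S)))
    def loop(x0,x1,y0,y1,z,col):
        P=[(x0,y0,z),(x1,y0,z),(x1,y1,z),(x0,y1,z)]
        cv2.polylines(b,[np.array([pt(q) for q in P])],True,col,1)
    loop(-.075,-.008,-.026,.026,.036,(0,0,255))
    loop(-.067,-.023,-.086,-.034,.052,(0,255,0))
    loop(.002,.154,-.015,.015,.066,(255,0,255))
    for p in extra: cv2.circle(b,pt(p),4,(255,255,0),-1)
    cv2.imwrite("pics/"+name,b)
E
python3 - <<'E'
from ov import *
o=(.538,-.0475);yaw=np.deg2rad(-17.3)
a=cv2.imread("pics/top0.png");b=cv2.imread("pics/scene0.png")
overlay(a,"top",o,yaw,(298,215),(45,50),"o1.png");overlay(b,"scene",o,yaw,(260,222),(45,50),"o2.png")
cv2.imwrite("pics/o12.png",np.hstack([cv2.imread("pics/o1.png"),cv2.imread("pics/o2.png")])[:, :] if False else cv2.resize(np.hstack([cv2.imread("pics/o1.png"),cv2.imread("pics/o2.png")]),(800,444)))
E
```

```text
(no output)
```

View pics/o12.png

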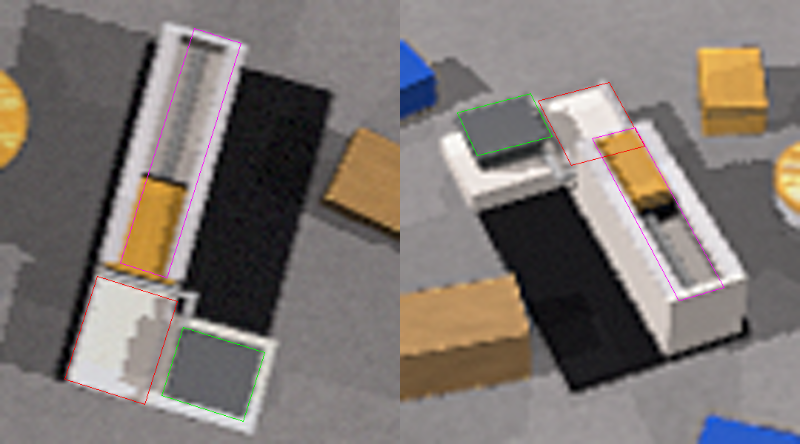

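Run:
```python
from ov import *
o0=(.538,-.0475);y0=np.deg2rad(-17.3);yaw=np.deg2rad(-14.7)
f=np.array([-.04,-.03,0]);o=(D2W(o0,y0,f)-R.from_euler('z',yaw).apply(f))[:2];print(o)
a=cv2.imread("pics/top0.png");b=cv2.imread("pics/scene0.png")
overlay(a,"top",o,yaw,(298,215),(45,50),"o1.png");overlay(b,"scene",o,yaw,(260,222),(45,50),"o2.png")
cv2.imwrite("pics/o12b.png",cv2.resize(np.hstack([cv2.imread("pics/o1.png"),cv2.imread("pics/o2.png")]),(800,444)))
```

```text
[ 0.53719177 -0.04538011]
```

View pics/o12b.png

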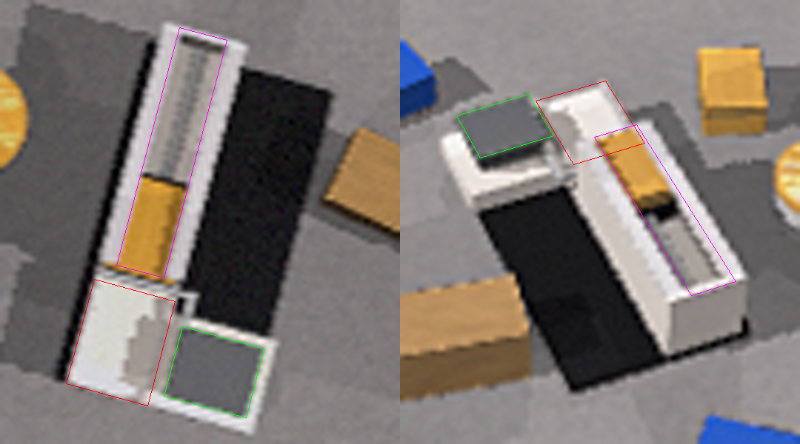

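```bash
cat >> h.py <<'E'
o=np.array([.5378,-.0465,0]);yaw=np.deg2rad(-15.3)
def D(p): return o+R.from_euler('z',yaw).apply(p)
def need(x,y,z):
    s=manip.state();r=R.from_quat(s["tool_rot"],scalar_first=True);t=D([x,y,0]);t[2]=z
    ty=r.as_matrix()[:,1];e=yaw+np.pi/2-np.arctan2(ty[1],ty[0])
    print("t",round(s["time"],2),"target",t.round(4),"pos",s["tool_pos"].round(4),"off",(r.inv().apply(t-s["tool_pos"])*1000).round(1),"twist",round(-e,3),
     "F",s["contact_force"].round(2),"w",round(s["gripper_width"],3),"tilt",r.as_matrix()[:,2].round(4))
E
python3 -c "
from h import *
need(-.047,-.03,.33)"
```

```text
t 0.8 target [ 0.4845 -0.063   0.33  ] pos [0.2599 0.5684 0.4047] off [-466.9 -480.8   74.7] twist -0.162 F [ 0.46 -0.5  -0.3 ] w 0.998 tilt [ 0.e+00  1.e-04 -1.e+00]
```

Emit:
play_rows(
  increments=[
    {"offset": [-467, -481, 0], "twist": -0.162, "grip": 0.53},
    {"offset": [-467, -481, 0], "twist": -0.162, "grip": 0.53},
    {"offset": [-467, -481, 0], "twist": -0.162, "grip": 0.53},
    {"offset": [-467, -481, 0], "twist": -0.162, "grip": 0.53},
    {"offset": [-467, -481, 0], "twist": -0.162, "grip": 0.53},
  ],
)

```text
time: 1.22
tool_pos: [0.3297, 0.3705, 0.4047]
tool_rot: [0.0, 0.133, 0.991, 0.0]
contact_force: [1.7, -0.3, 1.1]
gripper_width: 0.528
```

```bash
python3 -c "
from h import *
need(-.047,-.03,.33)"
```

```text
t 1.22 target [ 0.4845 -0.063   0.33  ] pos [0.3297 0.3705 0.4047] off [-263.2 -377.6   74.7] twist 0.001 F [ 1.69 -0.3   1.15] w 0.528 tilt [ 4.e-04  1.e-04 -1.e+00]
```

Emit:
play_rows(
  increments=[
    {"offset": [-263, -378, 75], "twist": 0, "grip": 0.53},
    {"offset": [-263, -378, 75], "twist": 0, "grip": 0.53},
    {"offset": [-263, -378, 75], "twist": 0, "grip": 0.53},
    {"offset": [-263, -378, 75], "twist": 0, "grip": 0.53},
    {"offset": [-263, -378, 75], "twist": 0, "grip": 0.53},
  ],
)

```text
time: 1.63
tool_pos: [0.3985, 0.1765, 0.3713]
tool_rot: [0.001, 0.133, 0.991, 0.0]
contact_force: [0.7, -0.3, -0.4]
gripper_width: 0.53
```

```bash
python3 -c "
from h import *
need(-.047,-.03,.33)"
```

```text
t 1.63 target [ 0.4845 -0.063   0.33  ] pos [0.3985 0.1765 0.3713] off [-146.  -208.4   41.4] twist 0.001 F [ 0.71 -0.34 -0.45] w 0.53 tilt [ 1.4e-03  4.0e-04 -1.0e+00]
```

Emit:
play_rows(
  increments=[
    {"offset": [-146, -208, 41], "twist": 0, "grip": 0.53},
    {"offset": [-146, -208, 41], "twist": 0, "grip": 0.53},
    {"offset": [-146, -208, 41], "twist": 0, "grip": 0.53},
    {"offset": [-146, -208, 41], "twist": 0, "grip": 0.53},
    {"offset": [-146, -208, 41], "twist": 0, "grip": 0.53},
  ],
)

```text
time: 2.05
tool_pos: [0.4682, -0.0173, 0.3382]
tool_rot: [0.001, 0.133, 0.991, 0.0]
contact_force: [0.9, 1.5, 0.1]
gripper_width: 0.53
```

```bash
python3 -c "
from h import *
need(-.047,-.03,.25)"
```

```text
t 2.05 target [ 0.4845 -0.063   0.25  ] pos [ 0.4682 -0.0173  0.3382] off [-27.7 -39.8  88.2] twist -0.0 F [0.89 1.49 0.09] w 0.53 tilt [ 1.4e-03 -1.0e-04 -1.0e+00]
```

Emit:
play_rows(
  increments=[
    {"offset": [-24, -34, 40], "twist": 0, "grip": 0.53},
    {"offset": [-24, -34, 40], "twist": 0, "grip": 0.53},
    {"offset": [-24, -34, 80], "twist": 0, "grip": 0.53},
    {"offset": [-24, -34, 80], "twist": 0, "grip": 0.53},
    {"offset": [-24, -34, 80], "twist": 0, "grip": 0.53},
  ],
)

```text
time: 2.47
tool_pos: [0.4812, -0.0543, 0.2559]
tool_rot: [-0.003, 0.133, 0.991, 0.0]
contact_force: [-0.5, 0.0, 0.8]
gripper_width: 0.526
```

Run:
```python
from ov import *
import h
h.need(-.047,-.03,.245)
z=manip.state()["tool_pos"][2]
a=manip.grab_frame("top");b=manip.grab_frame("scene")
for q in ["key_top","deck_lip","dispenser"]:
    for c in ["top","scene"]:
        for d in manip.tip_of(q,c)[:1]: print(q,c,round(d["p"],2),np.round(tow(c,d["xyz"]),4),"exp",h.D({"key_top":[-.045,-.06,.052],"deck_lip":[-.075,0,.03],"dispenser":[0,0,0]}[q]).round(4))
ex=[(-.047,0,z-.165),(-.047,-.06,z-.165)]
overlay(a,"top",o,yaw,(298,225),(45,50),"o1.png",extra=ex);overlay(b,"scene",o,yaw,(255,205),(45,50),"o2.png",extra=ex)
cv2.imwrite("pics/p5.png",cv2.resize(np.hstack([cv2.imread("pics/o1.png"),cv2.imread("pics/o2.png")]),(800,444)))
```

```text
t 2.47 target [ 0.4845 -0.063   0.245 ] pos [ 0.4812 -0.0543  0.2559] off [-5.6 -7.6 10.9] twist -0.0 F [-0.48  0.01  0.78] w 0.526 tilt [-0.0055  0.0016 -1.    ]
key_top scene 0.68 [ 0.4778 -0.0938  0.0505] exp [ 0.4786 -0.0925  0.052 ]
deck_lip scene 0.77 [ 0.4683 -0.0253  0.0284] exp [ 0.4655 -0.0267  0.03  ]
dispenser top 0.78 [ 0.5377 -0.0499  0.0015] exp [ 0.5378 -0.0465  0.    ]
dispenser scene 0.9 [ 0.5319 -0.0475  0.0027] exp [ 0.5378 -0.0465  0.    ]
```

View pics/p5.png

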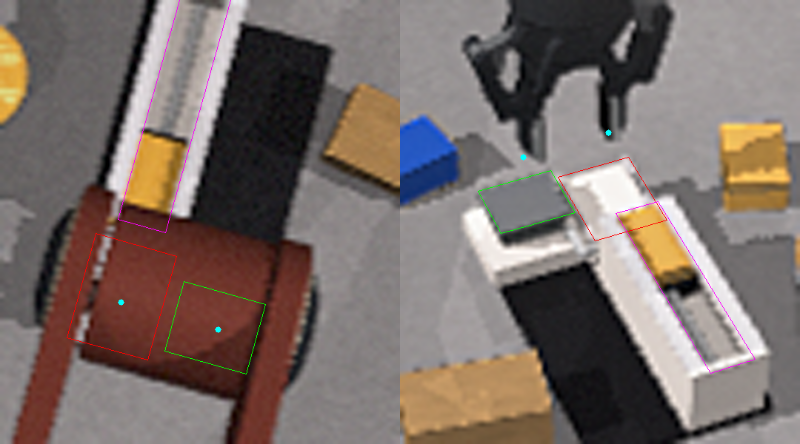

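Emit:
play_rows(
  increments=[
    {"offset": [-4, -6, 8], "twist": 0, "grip": 0.53},
    {"offset": [-4, -6, 8], "twist": 0, "grip": 0.53},
    {"offset": [-4, -6, 8], "twist": 0, "grip": 0.53},
    {"offset": [-4, -6, 8], "twist": 0, "grip": 0.53},
    {"offset": [-4, -6, 8], "twist": 0, "grip": 0.53},
  ],
)

```text
time: 3.28
tool_pos: [0.4845, -0.0612, 0.2499]
tool_rot: [-0.0, 0.133, 0.991, 0.0]
contact_force: [0.6, -0.5, -0.2]
gripper_width: 0.532
```

```bash
python3 -c "
from h import *
need(-.047,-.03,.225)"
```

```text
t 3.28 target [ 0.4845 -0.063   0.225 ] pos [ 0.4845 -0.0612  0.2499] off [-0.5 -1.8 24.9] twist 0.0 F [ 0.6  -0.47 -0.2 ] w 0.532 tilt [-4.e-04  2.e-04 -1.e+00]
```

Emit:
play_rows(
  increments=[
    {"offset": [0, -2, 12], "twist": 0, "grip": 0.53},
    {"offset": [0, -2, 20], "twist": 0, "grip": 0.53},
    {"offset": [0, -2, 23], "twist": 0, "grip": 0.53},
    {"offset": [0, -2, 25], "twist": 0, "grip": 0.53},
    {"offset": [0, -2, 25], "twist": 0, "grip": 0.53},
  ],
)

```text
time: 3.7
tool_pos: [0.4836, -0.063, 0.2239]
tool_rot: [-0.001, 0.133, 0.991, 0.0]
contact_force: [0.1, -0.4, 0.9]
gripper_width: 0.527
```

Run:
```python
from ov import *
import h
h.need(-.047,-.03,.22)
b=manip.grab_frame("scene");p=manip.state()["tool_pos"]
overlay(b,"scene",o,yaw,(245,205),(40,40),"p6.png",S=7)
```

```text
t 3.7 target [ 0.4845 -0.063   0.22  ] pos [ 0.4836 -0.063   0.2239] off [-0.9  0.2  3.9] twist 0.0 F [ 0.11 -0.37  0.93] w 0.527 tilt [-1.9e-03  5.0e-04 -1.0e+00]
```

View pics/p6.png

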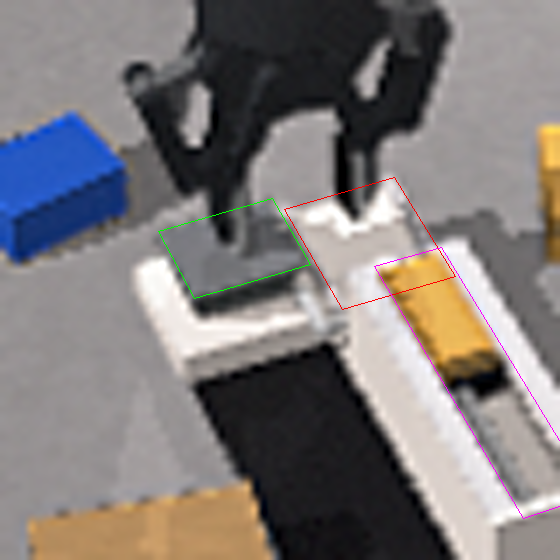

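Emit:
play_rows(
  increments=[
    {"offset": [0, 0, 2], "twist": 0, "grip": 0.53},
    {"offset": [0, 0, 3], "twist": 0, "grip": 0.53},
    {"offset": [0, 0, 3], "twist": 0, "grip": 0.53},
    {"offset": [0, 0, 3], "twist": 0, "grip": 0.53},
  ],
)

```text
time: 4.08
tool_pos: [0.4843, -0.0632, 0.2227]
tool_rot: [0.001, 0.133, 0.991, -0.0]
contact_force: [-0.5, -0.0, 4.0]
gripper_width: 0.531
```

Emit:
play_rows(
  increments=[
    {"offset": [0, 0, 1], "twist": 0, "grip": 0.53},
    {"offset": [0, 0, 2], "twist": 0, "grip": 0.53},
    {"offset": [0, 0, 2], "twist": 0, "grip": 0.53},
    {"offset": [0, 0, 2], "twist": 0, "grip": 0.53},
  ],
)

```text
time: 4.42
tool_pos: [0.4843, -0.0632, 0.2206]
tool_rot: [0.001, 0.133, 0.991, -0.0]
contact_force: [-0.1, 0.1, 4.9]
gripper_width: 0.528
```

```bash
python3 -c "
from h import *
need(-.047,-.03,.22);print(manip.state()['ft_torque'])"
```

```text
t 4.42 target [ 0.4845 -0.063   0.22  ] pos [ 0.4843 -0.0632  0.2206] off [-0.2  0.2  0.6] twist 0.0 F [-0.14  0.14  4.93] w 0.528 tilt [ 1.1e-03 -4.0e-04 -1.0e+00]
[-0.09414846  0.12105623 -0.03198526]
```

Emit:
play_rows(
  increments=[
    {"offset": [0, 0, 2], "twist": 0, "grip": 0.53},
    {"offset": [0, 0, 4.5], "twist": 0, "grip": 0.53},
    {"offset": [0, 0, 7], "twist": 0, "grip": 0.53},
    {"offset": [0, 0, 9.5], "twist": 0, "grip": 0.53},
    {"offset": [0, 0, 9.5], "twist": 0, "grip": 0.53},
  ],
)

```text
time: 4.83
tool_pos: [0.4839, -0.0631, 0.2103]
tool_rot: [-0.0, 0.133, 0.991, -0.0]
contact_force: [-0.9, 0.1, 3.9]
gripper_width: 0.532
```

Run:
```python
from ov import *
import h
h.need(-.047,-.03,.211)
b=manip.grab_frame("scene")
overlay(b,"scene",o,yaw,(245,205),(40,40),"p7.png",S=7)
print(manip.state()["ft_torque"])
for d in manip.tip_of("tin","scene"): print(round(d["p"],2),np.round(tow("scene",d["xyz"]),4))
for d in manip.tip_of("key_top","scene")[:1]: print(round(d["p"],2),np.round(tow("scene",d["xyz"]),4))
```

```text
t 4.83 target [ 0.4845 -0.063   0.211 ] pos [ 0.4839 -0.0631  0.2103] off [-0.6  0.2 -0.7] twist 0.001 F [-0.9   0.15  3.93] w 0.532 tilt [-4.e-04 -0.e+00 -1.e+00]
[-0.11019258  0.17726086  0.09663888]
0.69 [0.7607 0.0343 0.0067]
0.66 [ 0.3581 -0.1096 -0.0056]
0.55 [ 0.5343 -0.0449  0.0293]
0.48 [ 0.4739 -0.0921  0.0422]
```

View pics/p7.png

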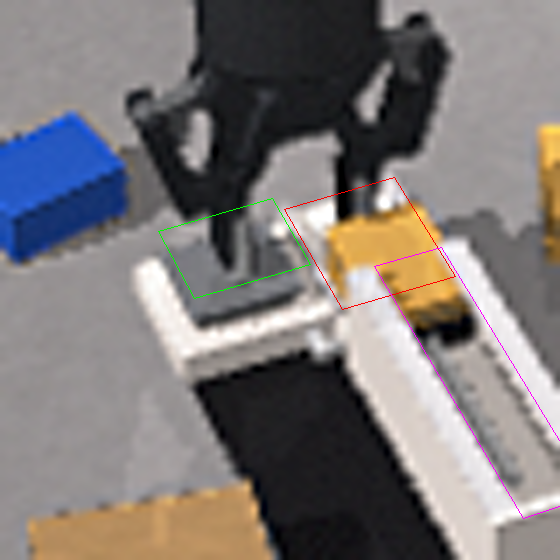

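Emit:
play_rows(
  increments=[
    {"offset": [0, 0, 0], "twist": 0, "grip": 0.53},
    {"offset": [0, 0, 0], "twist": 0, "grip": 0.53},
    {"offset": [0, 0, 0], "twist": 0, "grip": 0.53},
    {"offset": [0, 0, 0], "twist": 0, "grip": 0.53},
    {"offset": [0, 0, 0], "twist": 0, "grip": 0.53},
  ],
)

```text
time: 5.4
tool_pos: [0.4839, -0.0631, 0.2105]
tool_rot: [-0.0, 0.133, 0.991, -0.0]
contact_force: [-1.8, 0.4, 4.0]
gripper_width: 0.529
```

Run:
```python
from ov import *
import h
h.need(-.047,-.03,.211)
b=manip.grab_frame("scene")
overlay(b,"scene",o,yaw,(245,205),(40,40),"p8.png",S=7)
print(manip.state()["ft_torque"])
for q in ("tin","key_top"):
  for c in ("scene","top"):
    if c=="top" : manip.grab_frame(c) if q=="tin" else 0
    for d in manip.tip_of(q,c)[:4]: print(q,c,round(d["p"],2),np.round(R.from_euler('z',-h.yaw).apply(tow(c,d["xyz"])-h.o),4))
```

```text
t 5.4 target [ 0.4845 -0.063   0.211 ] pos [ 0.4839 -0.0631  0.2105] off [-0.6  0.2 -0.5] twist 0.0 F [-1.83  0.35  3.99] w 0.529 tilt [-3.e-04 -0.e+00 -1.e+00]
[-0.04096107  0.26917375  0.17331762]
tin scene 0.87 [-0.1545 -0.1064 -0.0003]
tin scene 0.75 [ 0.0946 -0.1482 -0.0019]
tin scene 0.56 [0.1917 0.1413 0.0016]
tin scene 0.54 [-0.0014  0.      0.0282]
tin top 0.61 [-0.0072  0.0041  0.0294]
tin top 0.6 [ 0.2558 -0.0211  0.0032]
tin top 0.58 [0.1975 0.1416 0.0035]
tin top 0.55 [-0.1531 -0.1106  0.0008]
key_top scene 0.6 [-0.0486 -0.0616  0.04  ]
```

View pics/p8.png

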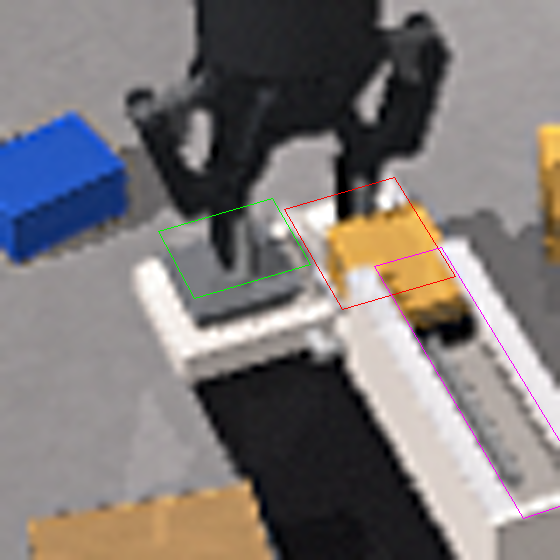

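Emit:
play_rows(
  increments=[
    {"offset": [0, 0, 0], "twist": 0, "grip": 0.53},
    {"offset": [0, 0, 0], "twist": 0, "grip": 0.53},
    {"offset": [0, 0, 0], "twist": 0, "grip": 0.53},
    {"offset": [0, 0, 0], "twist": 0, "grip": 0.53},
    {"offset": [0, 0, 0], "twist": 0, "grip": 0.53},
  ],
)

```text
time: 6.12
tool_pos: [0.4839, -0.0631, 0.2105]
tool_rot: [-0.0, 0.133, 0.991, -0.0]
contact_force: [-3.0, 1.4, 3.0]
gripper_width: 0.532
```

Run:
```python
from ov import *
import h
h.need(-.047,-.03,.211)
print(manip.state()["ft_torque"])
F=[]
for i in range(8):
    b=manip.grab_frame("scene"); s=manip.state(); F.append(np.r_[s["contact_force"],s["ft_torque"]])
print(np.mean(F,0).round(3),np.std(F,0).round(2))
a=cv2.imread("pics/p8.png");overlay(b,"scene",o,yaw,(245,205),(40,40),"p9.png",S=7)
print(cv2.absdiff(a,cv2.imread("pics/p9.png")).mean())
```

```text
t 6.12 target [ 0.4845 -0.063   0.211 ] pos [ 0.4839 -0.0631  0.2105] off [-0.6  0.2 -0.5] twist 0.0 F [-3.    1.4   3.03] w 0.532 tilt [-3.e-04  0.e+00 -1.e+00]
[-0.14369721  0.37601304  0.17831502]
[-2.619  0.137  3.867 -0.093  0.41   0.169] [0.72 0.26 0.48 0.02 0.03 0.02]
1.0029017857142857
```

```bash
python3 -c "
from plant import manip
print(manip.job_done(), manip.state()['time'])"
```

```text
the job is handed in; nothing more can be done
the job is handed in; nothing more can be done
```

The job is handed in. One finger holds the release key down, and the popped tin rests against the other finger on the deck. `job_done` gave no verdict.

**What I did:** I set the fingers about 60 mm apart across the lane and lowered them until one touched the key and the other waited over the middle of the deck. I then pressed about 12–13 mm, and the spring popped the tin out.

**Last checks:**
- **Key:** the network put its top 40 mm above the counter, which means about 12 mm of travel. The fingertip pushes down on it with about 4 N.
- **Tin:** the network estimates put it 31–37 mm out, with its underside 28–29 mm above the counter against the deck's 30 mm, so it is flat. Two scene pictures taken about 0.6 s apart, and a later frame comparison, showed no movement.
- **Bystanders:** I moved only above and at the dispenser, but I did not measure the other things again at the end.
- **Time:** the robot's clock was at about 6.5 s.

**What disagreed:** the measured push of the tin on the finger was about 2.6 N, while about 5 N was expected from the spring. The torque about the vertical (0.17 N m) fits about 5 N. Lane friction and sensor bias may account for the difference.

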